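Empty the drawer-pull hopper and bolt its trap door

ROBOT

A 6-joint arm with a two-finger parallel gripper is mounted at the origin on the work surface. World frame = base frame: x ahead of the robot, y to its left, z up, the work surface at z = 0. Lengths are in m, angles in rad, forces in N, time in s.
With the tool pointing down it reaches from about 0.3 to 1 m from the base axis. Payload 5.1 kg.
Tool frame: the origin (TCP) lies between the finger pads; the fingertips stand 22 mm ahead of it and the grasp point (between the pads) lies 3 mm ahead of it; z points along the fingers, y is the line along which they close (so a half turn about z gives the same grasp; the last joint's range is limited). The gripper opens to 95 mm and grips with 3 to 60 N. Pads are 20 mm wide; open, the fingers measure 119 mm over their backs; the gripper's body (75 mm by 180 mm) begins 59 mm behind the grasp point.
Start: joints at [1.101, 0.124, 1.65, -0, 1.367, -0.083], TCP at [0.245, 0.602, 0.237] pointing down, gripper open.
Joint ranges: [-2.61, 2.61], [-1.02, 2.33], [0.03, 2.71], [-1.35, 4.49], [0.32, 2.68], [-2.91, 2.91]. Speed limits (rad/s): [2.57, 2.57, 3.14, 3.14, 3.14, 3.14].

INTERFACE

Orientations are given as a unit quaternion [x, y, z, w].
In Python, from cell import * gives the robot as it stands.
- The arm moves only by the tool servo_tool, never from a script. Its argument "motion" is one flat list of numbers, 6 for each row, row after row: the shift along the tool's x, y, z in cm, then the turn, a rotation vector about the tool's x, y, z in degrees. In form: [dx, dy, dz, ax, ay, az, dx, dy, dz, ax, ay, az, ...]. A call has 1 to 20 rows; each row is the pose to reach, as a shift and turn from the pose commanded when the call began, along the tool's axes at that moment; what a row does not reach only later rows make up. A row lasts 1/8 s, in which the tool goes at most 62.5 mm and 10.7 degrees, less where a joint would pass 70% of its speed; a pose out of reach is approached as far as the arm can. A call with a gripper value outside its range is refused whole. "jaw" is the gripper's target within -1 to 1 (fully open at 1, half-way at 0, shut at -1), set as the call begins (left out, the last holds). The fingers move at their own pace and stop on an object; "squeeze" is the grip in N (left out, the last holds). Time passes only in rows, so rows that repeat a pose let the fingers close. It gives the time, the measured TCP pose, the force, the opening and the grip force at its end, in the units of the state.
- read_state(): the state, without advancing time (a new reading comes with each control period).
- grab_frame(name): name is "scene" or "side" or "wrist"; returns the picture (480x640x3 uint8, red, green, blue); there is no depth.
- camera_info(name): a dict with "camera_matrix" (3x3 intrinsics, pixels), "world_to_cam" (4x4, takes a point from world to camera coordinates). Camera axes: x right, y up, looking along -z (the intrinsics and any distortion apply to the point x, -y, -z); pixel columns grow to the right and rows downward; lengths in m; the calibration is good to about 2 mm. A picture is of the moment at which its call begins: read the wrist's pose just before it. camera_info takes no time and is no camera call; for the wrist camera it gives the pose at the moment of the call.
- close_job(): hands the job in; it is judged then, once.
The state is a dict: "time_s": time; "joint_positions": joint angles; "joint_vel": joint speeds; "joint_efforts": joint torques, N m; "tool_pos": TCP position; "orientation": TCP orientation; "ft_force": force on the tool from outside, world axes, zero at the start; "ft_torque": the same for the moment, N m; "opening": finger opening in m; "gripper_force": force on a finger pad.
Only numpy, scipy, OpenCV 4.12 (cv2) and the standard library are available. Lean on these libraries where they do the work, as an engineer would, in place of code of your own. Each camera call takes 0.05 s, during which the arm holds its last target. There are 200 camera calls.

TASK

Slide back the bolt on the hopper and swing its lever right over, so that the trap-door bottom hangs wide open and all five wooden drawer pulls drop into the tray below. Then swing the lever back until the trap is fully shut and slide the bolt fully home again. Leave the tray where it stands and do not knock the things around the hopper about.

Things in the scene. Friction and masses are not known exactly. Their poses are not given: they have to be found in the camera images.
- hopper: Fixed plywood hopper on four legs: inside 110 (x) by 100 (y) mm, open top, rim 215 mm above the table; its bottom is a trap door 160 mm up. Origin: on the table under its middle. x: level, from the near end wall to the far one (with the bolt); y: level, to its left; the lever is outside its -y side wall. It never moves, but its place and yaw differ each time.
- lever_pivot (a point): Point on the trap door's hinge axis (which runs along the hopper's y) where the lever starts, fixed to the hopper at (55, -115, 156) mm in its frame. The lever is a round steel rod, 12 mm diameter, rigid with the trap door; it swings in the hopper's x-z plane, 50 mm outside the side wall.
- lever_ball (a point): Centre of the red ball (26 mm diameter) on the lever's end, 112 mm from lever_pivot. Trap closed: the lever leans 45 degrees from upright towards the hopper's +x. Opening swings it up and over towards -x, to 35 degrees past upright when fully open; the ball's top reaches 281 mm at most. Moving it takes about 3 to 7 N.
- trap (a joint): Trap door angle in rad: 0 closed (end stop), 1.4 fully open with the door hanging down (end stop). The door is hinged at its +x edge. The hinge is stiff: the door stays where it is left, also under the load, and must be swung by the lever both ways.
- bolt_knob (a point): Middle of the bolt's upright knob, 248 mm above the table: black post of 14 mm diameter from the bolt rod up, yellow cap of 18 mm diameter from 253 to 265 mm. It stands at x = 85 mm of the hopper, outside the far end wall, and travels along the hopper's y from -20 mm (home) to +20 mm (withdrawn). Guide blocks beside it reach up to 214 mm.
- bolt (a joint): Bolt travel in m: 0 home, grows towards the hopper's +y, 0.04 withdrawn (end stops at both). A 10 mm steel rod, 203 mm up; at home its end crosses in front of the lever and stops it from opening; above 0.03 it is clear. With the trap over about 0.1 rad open it runs against the lever and cannot go home. Takes about 3 N, stays where left.
- tray: Blue plastic tray, loose, 240 (x) by 112 (y) by 40 mm high, walls 4 mm, 0.7 kg, standing on the table under the hopper between its legs. Origin: centre of its underside; axes along its sides.
- pull0_mid (a point): Middle (14 mm up) of one of the five turned wooden drawer pulls in the hopper: mushroom-shaped, 29 mm across the head, 28 mm tall, 18 to 35 g.
- pull1_mid (a point): Middle (14 mm up) of one of the five turned wooden drawer pulls in the hopper: mushroom-shaped, 29 mm across the head, 28 mm tall, 18 to 35 g.
- pull2_mid (a point): Middle (14 mm up) of one of the five turned wooden drawer pulls in the hopper: mushroom-shaped, 29 mm across the head, 28 mm tall, 18 to 35 g.
- pull3_mid (a point): Middle (14 mm up) of one of the five turned wooden drawer pulls in the hopper: mushroom-shaped, 29 mm across the head, 28 mm tall, 18 to 35 g.
- pull4_mid (a point): Middle (14 mm up) of one of the five turned wooden drawer pulls in the hopper: mushroom-shaped, 29 mm across the head, 28 mm tall, 18 to 35 g.
- glue: Bystander: yellow glue bottle, 56 mm across, 150 mm tall. Origin: centre of its underside.
- screw_jar: Bystander: glass jar, 64 mm across, 80 mm tall. Origin: centre of its underside.
- mug: Bystander: blue mug, 76 mm across, 90 mm tall. Origin: centre of its underside.
- tape: Bystander: yellow tape measure, 70 x 34 x 62 mm. Origin: centre of its underside.
- hammer: Bystander: hammer lying flat, handle along its -x.
- driver: Bystander: red-handled screwdriver lying flat, handle along its -x.
- offcut: Bystander: pale wood offcut 110 x 45 x 32 mm. Origin: centre of its underside.
There are look-alikes about, which are no part of the job. Leave any white look-alike of the part that bears pull4_mid alone.

How it is judged:
On the way, in this order (a step that is already met when the one before it is completed fails the run):
1. the bolt is withdrawn clear of the lever while the trap is still shut (value of joint bolt above 0.02 m and value of joint trap below 0.2 rad), for 0.05 s.
2. the trap door hangs wide open and all five pulls lie in the tray (value of joint trap above 1.1 rad and x of pull0_mid in the frame of tray between -0.12 and 0.12 m and y of pull0_mid in the frame of tray between -0.056 and 0.056 m and height (world z) of each of pull0_mid, pull1_mid, pull2_mid, pull3_mid, pull4_mid below 0.075 m and x of pull1_mid in the frame of tray between -0.12 and 0.12 m and y of pull1_mid in the frame of tray between -0.056 and 0.056 m and x of pull2_mid in the frame of tray between -0.12 and 0.12 m and y of pull2_mid in the frame of tray between -0.056 and 0.056 m and x of pull3_mid in the frame of tray between -0.12 and 0.12 m and y of pull3_mid in the frame of tray between -0.056 and 0.056 m and x of pull4_mid in the frame of tray between -0.12 and 0.12 m and y of pull4_mid in the frame of tray between -0.056 and 0.056 m), for 0.2 s.
3. the trap door is shut again with the bolt still withdrawn (value of joint trap below 0.1 rad and value of joint bolt above 0.02 m), for 0.05 s.
At the end, for the whole second after the job is handed in: The trap is shut (within 0.06 rad), the bolt is home (within 7 mm), all five pulls lie inside the tray, and the tray is within 30 mm of where it stood (value of joint trap below 0.06 rad and value of joint bolt below 0.007 m and x of pull0_mid in the frame of tray between -0.12 and 0.12 m and y of pull0_mid in the frame of tray between -0.056 and 0.056 m and height (world z) of each of pull0_mid, pull1_mid, pull2_mid, pull3_mid, pull4_mid below 0.075 m and x of pull1_mid in the frame of tray between -0.12 and 0.12 m and y of pull1_mid in the frame of tray between -0.056 and 0.056 m and x of pull2_mid in the frame of tray between -0.12 and 0.12 m and y of pull2_mid in the frame of tray between -0.056 and 0.056 m and x of pull3_mid in the frame of tray between -0.12 and 0.12 m and y of pull3_mid in the frame of tray between -0.056 and 0.056 m and x of pull4_mid in the frame of tray between -0.12 and 0.12 m and y of pull4_mid in the frame of tray between -0.056 and 0.056 m and distance of tray from where it was at the start of the episode below 0.03 m); the robot touches nothing.
It fails at once if one of the seven bystanders around the hopper is moved more than 30 mm (distance of any of glue, screw_jar, mug, tape, hammer, driver, offcut from where it was at the start of the episode above 0.03 m).
It also fails if it takes over 58 s, if anything falls off the work surface, if the arm or the gripper's body presses on something with over 40 N, if the wrist force passes 120 N, or if a joint passes its speed limit or range.

## Working session

There is one attempt and no reset: what is moved stays moved. The work goes in short steps, Python scripts to look and compute and a tool call to move; the robot and the scene stay as the last step left them, time stands still between calls to the robot, and variables do not carry over. Pictures are saved under pics/ and viewed, at most 10 in all, crops included, and the job is handed in when it is done.

Besides the shell and the picture viewer there is one more tool, called after "Call:" by a JSON object that holds its "method" and its "body". servo_tool: Moves the arm, as the interface text tells. Its arguments: {"type":"object","properties":{"motion":{"type":"array","items":{"type":"number"}},"jaw":{"type":"number"},"squeeze":{"type":"number"}},"required":["motion"]}

```bash
mkdir -p pics
python3 - <<'E'
from cell import *
import cv2,numpy as np
s=read_state();print({k:np.round(v,3) for k,v in s.items()})
for n in("scene","side"):
    im=grab_frame(n);cv2.imwrite(f"pics/{n}0.png",im[...,::-1])
    c=camera_info(n);print(n,np.round(c["camera_matrix"],1).tolist(),np.round(c["world_to_cam"],3).tolist(),[k for k in c])
E
```

```text
{'time_s': np.float64(0.0), 'joint_positions': array([ 1.101,  0.125,  1.652, -0.   ,  1.367, -0.083]), 'joint_vel': array([ 0.   ,  0.001, -0.   ,  0.   , -0.001,  0.001]), 'joint_efforts': array([ 1.0000e-03, -4.1759e+01, -3.5994e+01,  7.8000e-02,  4.9000e-02,
       -0.0000e+00]), 'tool_pos': array([0.245, 0.601, 0.235]), 'orientation': array([ 0.192,  0.981, -0.001, -0.   ]), 'ft_force': array([ 0.23 ,  0.739, -1.026]), 'ft_torque': array([-0.06 , -0.021, -0.024]), 'gripper_force': np.float64(0.0), 'opening': np.float64(0.095)}
scene [[599.0, 0.0, 322.1], [0.0, 599.0, 248.2], [0.0, 0.0, 1.0]] [[-0.654, 0.757, -0.008, 0.327], [-0.499, -0.423, 0.756, 0.157], [0.569, 0.499, 0.654, -1.526], [0.0, 0.0, 0.0, 1.0]] ['camera_matrix', 'world_to_cam']
side [[479.6, 0.0, 317.2], [0.0, 479.6, 238.6], [0.0, 0.0, 1.0]] [[0.965, -0.264, 0.003, -0.514], [0.189, 0.699, 0.689, -0.242], [-0.184, -0.665, 0.724, -1.072], [0.0, 0.0, 0.0, 1.0]] ['camera_matrix', 'world_to_cam']
```

View pics/scene0.png

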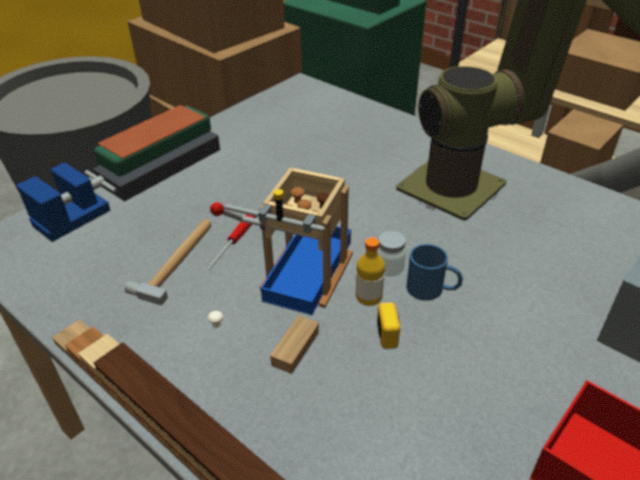

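View pics/side0.png

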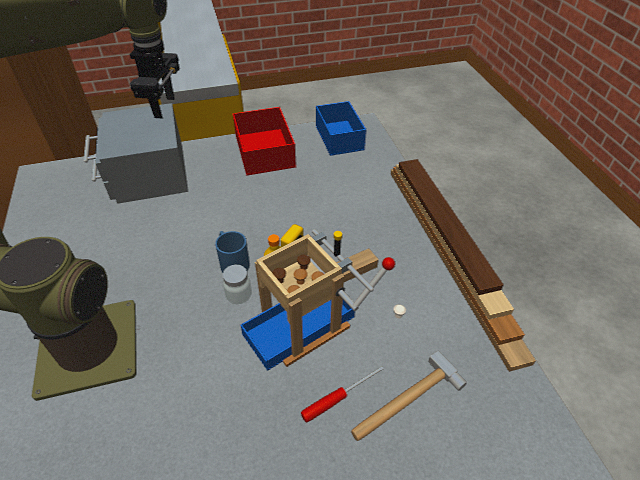

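Scene view: red ball at (217,209), yellow cap at (279,192), glue, jar, mug and tape on the -x/+y side. Side view: ball (388,264), cap (338,235), pulls in the hopper. I will triangulate these and fit the hopper pose.

```bash
cat > h.py <<'E'
from cell import *
import cv2,numpy as np
from scipy.optimize import least_squares
def P(n):
    c=camera_info(n);return c["camera_matrix"]@np.diag([1,-1,-1])@c["world_to_cam"][:3]
def proj(M,X):
    q=M@np.append(X,1);return q[:2]/q[2]
def blob(im,near,kind,r=14):
    h=cv2.cvtColor(im,cv2.COLOR_RGB2HSV).astype(int);H,S,V=h[...,0],h[...,1],h[...,2]
    m=((H<8)|(H>172)) if kind=="red" else ((H>18)&(H<35))
    m&=(S>(150 if kind=="red" else 165))&(V>80)
    yy,xx=np.mgrid[:im.shape[0],:im.shape[1]];m&=(abs(xx-near[0])<r)&(abs(yy-near[1])<r)
    n,l,st,ce=cv2.connectedComponentsWithStats(m.astype(np.uint8))
    i=1+np.argmax(st[1:,4]);return ce[i],st[i]
def hop(p,X):
    c,s=np.cos(p[2]),np.sin(p[2]);return np.array([p[0]+c*X[0]-s*X[1],p[1]+s*X[0]+c*X[1],X[2]])
BALL=np.array([.1342,-.115,.2352]);CAP=np.array([.085,-.02,.259])
E
python3 - <<'E'
from h import *
S=cv2.imread("pics/scene0.png")[...,::-1];D=cv2.imread("pics/side0.png")[...,::-1]
Ms,Md=P("scene"),P("side");obs=[]
for k,a,b,X in(("red",(217,209),(388,264),BALL),("yellow",(279,192),(338,235),CAP)):
    (u,su),(v,sv)=blob(S,a,k,9),blob(D,b,k,9)
    t=cv2.triangulatePoints(Ms,Md,u,v)[:,0];print(k,u,su,v,sv,np.round(t[:3]/t[3],4))
    obs+= [(Ms,u,X),(Md,v,X)]
f=lambda p:np.concatenate([proj(M,hop(p,X))-u for M,u,X in obs])
r=least_squares(f,[.6,.1,0]);p=r.x;print(p,np.degrees(p[2]),r.fun.round(1))
np.save("hop.npy",p)
for n,X in(("ball",BALL),("cap",CAP),("pivot",[.055,-.115,.156])):print(n,hop(p,X))
for im,M,n in((S,Ms,"s"),(D,Md,"d")):
    im=im.copy()
    pts=[(x,y,.215) for x,y in((-.055,-.05),(.055,-.05),(.055,.05),(-.055,.05))]+[tuple(BALL),tuple(CAP),(.055,-.115,.156)]
    for X in pts: cv2.circle(im,tuple(np.round(proj(M,hop(p,X))).astype(int)),2,(0,255,0),-1)
    c=proj(M,hop(p,(.05,-.05,.2))).astype(int)
    cv2.imwrite(f"pics/o{n}.png",cv2.resize(im[c[1]-70:c[1]+70,c[0]-100:c[0]+100],None,fx=4,fy=4)[...,::-1])
cv2.imwrite("pics/oo.png",cv2.resize(np.vstack([cv2.imread("pics/os.png"),cv2.imread("pics/od.png")]),(428,600)))
E
```

```text
red [216.38709677 207.31182796] [211 203  12  10  93] [388.06034483 262.79310345] [382 257  13  12 116] [ 0.6386 -0.1282  0.2382]
yellow [278.32051282 193.41025641] [274 189  10  10  78] [337.40625  235.015625] [334 231   8   9  64] [ 0.5584 -0.0506  0.2603]
[ 0.47284478 -0.06140997  0.33150647] 18.993921798064573 [ 1.2  1.4 -1.6  0.4 -1.8  0.7  0.4  0.8]
ball [ 0.63716681 -0.12647079  0.2352    ]
cap [ 0.55972615 -0.05265626  0.259     ]
pivot [ 0.56227901 -0.15224784  0.156     ]
```

View pics/oo.png

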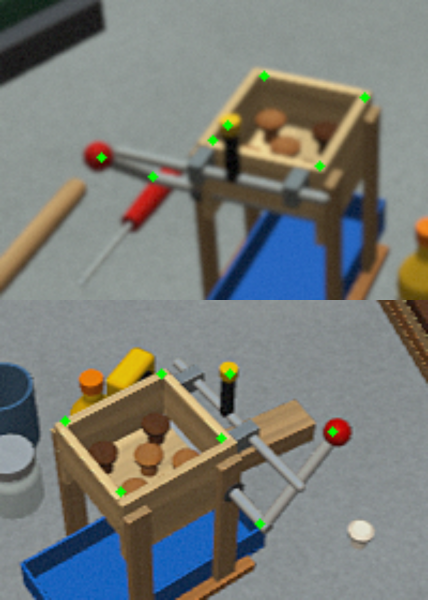

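The overlay agrees with the image: rim corners, ball, cap and pivot all land within about 2–3 mm. Hopper is at (0.473,-0.061), yaw 19°. Next I work out the move to a point above the knob.

```bash
cat >> h.py <<'E'
from scipy.spatial.transform import Rotation as R
def go(X,yaw_y=None,q=None,p=None):
    "shift (cm) and turn (deg) in tool axes to TCP X with tool y heading yaw_y (deg), pointing down"
    s=read_state();r=R.from_quat(s["orientation"] if q is None else q);t=s["tool_pos"] if p is None else p
    out=[np.round(r.inv().apply(np.array(X)-t)*100,2)]
    if yaw_y is not None:
        a=np.radians(yaw_y);y=np.array([np.cos(a),np.sin(a),0]);z=np.array([0,0,-1.])
        out.append(np.round((r.inv()*R.from_matrix(np.c_[np.cross(y,z),y,z])).as_rotvec(degrees=True),1))
    return out
E
python3 - <<'E'
from h import *
print(go([.245,.602,.36],109),go([.559,-.052,.36],109))
E
```

```text
[array([  0.02,   0.03, -12.45]), array([ -0.1,  -0. , -41.2])] [array([-53.73, -48.69, -12.37]), array([ -0.1,  -0. , -41.2])]
```

Call:
{"method": "servo_tool", "body": {"motion": [0,0,-6,0,0,0,0,0,-12.4,0,0,0,-53.7,-48.7,-12.4,0,0,-41,-53.7,-48.7,-12.4,0,0,-41,-53.7,-48.7,-12.4,0,0,-41,-53.7,-48.7,-12.4,0,0,-41,-53.7,-48.7,-12.4,0,0,-41,-53.7,-48.7,-12.4,0,0,-41,-53.7,-48.7,-12.4,0,0,-41,-53.7,-48.7,-12.4,0,0,-41,-53.7,-48.7,-12.4,0,0,-41,-53.7,-48.7,-12.4,0,0,-41,-53.7,-48.7,-12.4,0,0,-41,-53.7,-48.7,-12.4,0,0,-41,-53.7,-48.7,-12.4,0,0,-41,-53.7,-48.7,-12.4,0,0,-41,-53.7,-48.7,-12.4,0,0,-41,-53.7,-48.7,-12.4,0,0,-41], "jaw": 0.2}}

```text
time_s: 2.35
tool_pos: [0.5586, -0.0506, 0.3609]
orientation: [-0.164, 0.986, -0.0, 0.0]
ft_force: [0.2, 0.6, 0.6]
opening: 0.0572
gripper_force: 0.0
```

Run:
```python
from h import *
s=read_state();print(s["time_s"],s["tool_pos"],s["joint_positions"],s["opening"])
M=P("wrist");im=grab_frame("wrist");p=np.load("hop.npy")
for X in([.085,-.02,.265],BALL):
    c=proj(M,hop(p,X));print(c);cv2.drawMarker(im,tuple(np.round(c).astype(int)),(0,255,0),0,12)
cv2.imwrite("pics/w1.png",im[...,::-1])
print(go([.559,-.052,.249],109))
```

```text
2.35 [ 0.55858837 -0.05055433  0.36093924] [-1.86000696e-01 -1.21925707e-01  1.69066101e+00  6.45104497e-05
  1.57234206e+00 -2.08722862e+00] 0.05715706303889295
[323.20548453 252.50618715]
[194.38283673 303.27899577]
[array([ 1.00e-02, -1.30e-01,  1.12e+01]), array([-0. ,  0. , -0.1])]
```

View pics/w1.png

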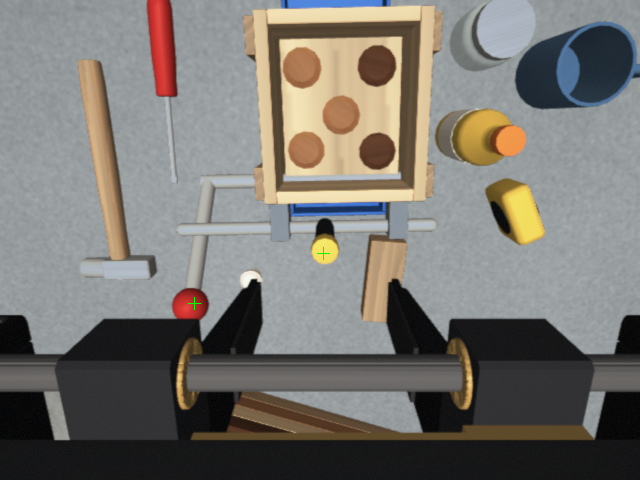

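The wrist view shows the cap at (324,251) under its predicted mark and the ball at (190,305), about 3 mm to -y of its mark. The yaw looks right. Lowering over the knob and gripping it.

Call:
{"method": "servo_tool", "body": {"motion": [0,0,5,0,0,0,0,-0.1,9,0,0,0,0,-0.1,11.2,0,0,0,0,-0.1,11.2,0,0,0]}}

```text
time_s: 2.9
tool_pos: [0.5578, -0.0519, 0.2464]
orientation: [-0.164, 0.986, 0.001, -0.002]
ft_force: [-0.2, -0.3, -0.4]
opening: 0.0569
gripper_force: 0.0
```

Call:
{"method": "servo_tool", "body": {"motion": [0,0,0,0,0,0,0,0,0,0,0,0,0,0,0,0,0,0,0,0,0,0,0,0], "jaw": -1, "squeeze": 10}}

```text
time_s: 3.4
tool_pos: [0.5594, -0.0526, 0.2493]
orientation: [-0.164, 0.987, -0.0, 0.0]
ft_force: [-0.2, 2.0, 0.5]
opening: 0.0228
gripper_force: 1.6
```

Now close a little longer, then slide +y by 4 cm.

Call:
{"method": "servo_tool", "body": {"motion": [0,0,0,0,0,0,0,0,0,0,0,0,0,1,0,0,0,0,0,2,0,0,0,0,0,3,0,0,0,0,0,4,0,0,0,0,0,4.1,0,0,0,0,0,4.1,0,0,0,0]}}

```text
time_s: 4.4
tool_pos: [0.5465, -0.0169, 0.2492]
orientation: [-0.163, 0.987, -0.005, 0.001]
ft_force: [1.2, -15.6, 2.3]
opening: 0.0178
gripper_force: 10.0
```

Call:
{"method": "servo_tool", "body": {"motion": [0,-0.4,0,0,0,0,0,-0.4,0,0,0,0,0,-0.4,0,0,0,0], "jaw": 0.2}}

```text
time_s: 4.78
tool_pos: [0.5468, -0.0168, 0.2479]
orientation: [-0.164, 0.986, 0.001, -0.0]
ft_force: [-0.0, -0.9, -0.6]
opening: 0.0425
gripper_force: 0.0
```

Call:
{"method": "servo_tool", "body": {"motion": [0,0,-5,0,0,0,0,0,-10,0,0,0,0,0,-11,0,0,0,0,0,-11,0,0,0]}}

```text
time_s: 5.28
tool_pos: [0.5473, -0.0172, 0.3588]
orientation: [-0.164, 0.986, 0.0, 0.0]
ft_force: [0.3, 0.5, -1.4]
opening: 0.0566
gripper_force: 0.0
```

Run:
```python
from h import *
s=read_state();print(s["time_s"],s["tool_pos"],s["opening"])
M=P("wrist");im=grab_frame("wrist");p=np.load("hop.npy")
cv2.imwrite("pics/w2.png",im[...,::-1])
c=camera_info("wrist");K=c["camera_matrix"];W=c["world_to_cam"]
def at(u,z):
    d=W[:3,:3].T@(np.diag([1,-1,-1])@np.linalg.inv(K)@[u[0],u[1],1]);o=-W[:3,:3].T@W[:3,3];return o+d*(z-o[2])/d[2]
c1=proj(M,hop(p,BALL));c2=proj(M,hop(p,[.085,.02,.265]))
for k,c,z in(("red",c1,.2352),("yellow",c2,.265)):
    u,st=blob(im,c,k,28);X=at(u,z);d=X[:2]-p[:2];a=p[2]
    print(k,c,u,st,X,"hopper",np.array([[np.cos(a),np.sin(a)],[-np.sin(a),np.cos(a)]])@d)
```

```text
5.275 [ 0.54730436 -0.017185    0.358806  ] 0.056621429893877154
red [145.40674466 304.46200152] [140.05220418 305.15429234] [123 290  35  29 862] [ 0.63698423 -0.1294632   0.2352    ] hopper [ 0.13305342 -0.11777006]
yellow [330.82649978 253.20639169] [324.65333333 236.81333333] [314 234  22  10  75] [ 0.53666928 -0.02209411  0.265     ] hopper [0.0731455  0.01640241]
```

Run:
```python
from h import *
print(go([.637,-.1295,.359],109),go([.637,-.1295,.241],109))
```

```text
[array([ -4.9 , -13.54,  -0.2 ]), array([ 0.1, -0.1, -0.1])] [array([ -4.92, -13.56,  11.6 ]), array([ 0.1, -0.1, -0.1])]
```

Call:
{"method": "servo_tool", "body": {"motion": [-2,-6,0,0,0,0,-4,-11,0,0,0,0,-4.9,-13.5,0,0,0,0,-4.9,-13.5,4,0,0,0,-4.9,-13.5,8,0,0,0,-4.9,-13.5,11.5,0,0,0,-4.9,-13.5,11.6,0,0,0,-4.9,-13.5,11.6,0,0,0]}}

```text
time_s: 6.32
tool_pos: [0.6371, -0.1294, 0.2426]
orientation: [-0.164, 0.987, 0.0, -0.0]
ft_force: [-0.1, -0.1, -0.2]
opening: 0.0567
gripper_force: 0.0
```

Call:
{"method": "servo_tool", "body": {"motion": [0,0,0,0,0,0,0,0,0,0,0,0,0,0,0,0,0,0,0,0,0,0,0,0,0,0,0,0,0,0], "jaw": -1, "squeeze": 15}}

```text
time_s: 6.95
tool_pos: [0.6369, -0.128, 0.2433]
orientation: [-0.164, 0.986, 0.002, -0.0]
ft_force: [-1.6, 4.7, 2.6]
opening: 0.0251
gripper_force: 15.0
```

Run:
```python
from h import *
s=read_state();print(s["time_s"],s["tool_pos"],s["opening"],s["ft_force"],s["gripper_force"])
im=grab_frame("side");im2=grab_frame("wrist")
cv2.imwrite("pics/s2.png",np.hstack([cv2.resize(im[180:340,240:480],(400,267)),cv2.resize(im2,(356,267))])[...,::-1])
for d in range(0,81,10):
    a=np.radians(d);print(d,np.round([-(11.2*np.sin(np.pi/4-a)-11.2*np.sin(np.pi/4)),-(11.2*np.cos(np.pi/4-a)-11.2*np.cos(np.pi/4))],2))
```

```text
6.95 [ 0.63691772 -0.1279845   0.24332658] 0.025137521277166817 [-1.64657507  4.65727693  2.63008732] 15.000282973051071
0 [-0. -0.]
10 [ 1.5  -1.25]
20 [ 3.19 -2.23]
30 [ 5.02 -2.9 ]
40 [ 6.94 -3.24]
50 [ 8.9  -3.24]
60 [10.82 -2.9 ]
70 [12.65 -2.23]
80 [14.34 -1.25]
```

View pics/s2.png

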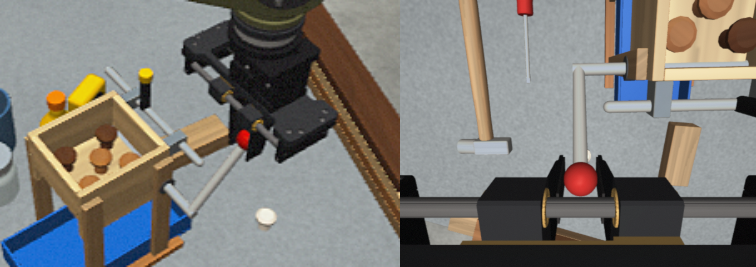

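The ball is held, and the bolt's end (wrist crop 607,105) is clear of the lever at 578. Swinging it along its arc.

Call:
{"method": "servo_tool", "body": {"motion": [0.7,0,-0.7,0,0,0,1.5,0,-1.25,0,0,0,2.3,0,-1.8,0,0,0,3.2,0,-2.2,0,0,0,4.1,0,-2.6,0,0,0,5,0,-2.9,0,0,0,6,0,-3.1,0,0,0,6.9,0,-3.2,0,0,0,7.9,0,-3.3,0,0,0,8.9,0,-3.2,0,0,0,9.9,0,-3.1,0,0,0,10.8,0,-2.9,0,0,0,11.7,0,-2.6,0,0,0,12.7,0,-2.2,0,0,0,13.5,0,-1.8,0,0,0,14.3,0,-1.3,0,0,0,14.5,0,-1.2,0,0,0,14.5,0,-1.2,0,0,0,14.5,0,-1.2,0,0,0]}}

```text
time_s: 9.43
tool_pos: [0.499, -0.1781, 0.256]
orientation: [-0.163, 0.987, -0.002, -0.001]
ft_force: [-1.6, -1.0, 7.3]
opening: 0.0247
gripper_force: 15.0
```

Run:
```python
from h import *
s=read_state();print(s["time_s"],s["tool_pos"],s["opening"],s["ft_force"],s["gripper_force"])
p=np.load("hop.npy");d=s["tool_pos"][:2]-p[:2];a=p[2];print(np.array([[np.cos(a),np.sin(a)],[-np.sin(a),np.cos(a)]])@d)
im=grab_frame("side");im2=grab_frame("scene");im3=grab_frame("wrist")
cv2.imwrite("pics/s3.png",np.hstack([cv2.resize(im[200:380,220:460],(400,300)),cv2.resize(im2[150:330,200:440],(400,300))])[...,::-1])
```

```text
9.425 [ 0.49903708 -0.17814972  0.25595964] 0.02473466242704304 [-1.60042656 -1.01466968  7.26631337] 15.000536888837814
[-0.01322883 -0.11890839]
```

View pics/s3.png

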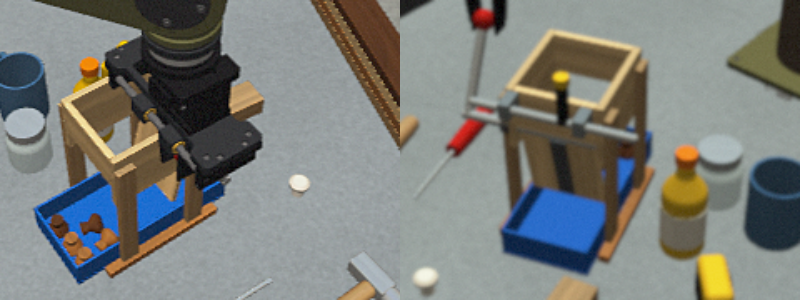

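The trap hangs open. The side crop shows all five pulls in the near end of the tray, around (60–110, 220–255). Swinging back.

Call:
{"method": "servo_tool", "body": {"motion": [-1,0,-0.6,0,0,0,-1.8,0,-1,0,0,0,-2.8,0,-1.4,0,0,0,-3.7,0,-1.7,0,0,0,-4.6,0,-1.9,0,0,0,-5.6,0,-2,0,0,0,-6.6,0,-2.1,0,0,0,-7.6,0,-2,0,0,0,-8.5,0,-1.9,0,0,0,-9.5,0,-1.7,0,0,0,-10.4,0,-1.4,0,0,0,-11.3,0,-1,0,0,0,-12.2,0,-0.6,0,0,0,-13,0,-0.1,0,0,0,-13.8,0,0.5,0,0,0,-14.5,0,1.2,0,0,0,-14.7,0,1.5,0,0,0,-14.7,0,1.5,0,0,0,-14.7,0,1.5,0,0,0]}}

```text
time_s: 11.95
tool_pos: [0.6411, -0.1266, 0.2414]
orientation: [-0.164, 0.986, 0.001, 0.003]
ft_force: [-0.6, 5.6, 0.6]
opening: 0.025
gripper_force: 15.0
```

Call:
{"method": "servo_tool", "body": {"motion": [-0.3,0,0.3,0,0,0,-0.6,0,0.6,0,0,0,-0.6,0,0.6,0,0,0], "squeeze": 25}}

```text
time_s: 12.32
tool_pos: [0.6436, -0.1258, 0.2398]
orientation: [-0.164, 0.986, 0.001, -0.001]
ft_force: [-21.0, 4.3, 19.9]
opening: 0.025
gripper_force: 25.0
```

It is hard against the closed stop. Backing off, releasing and rising.

Call:
{"method": "servo_tool", "body": {"motion": [0.4,0,-0.3,0,0,0,0.4,0,-0.3,0,0,0,0.4,0,-0.3,0,0,0], "jaw": 0.2}}

```text
time_s: 12.7
tool_pos: [0.6417, -0.1281, 0.2367]
orientation: [-0.164, 0.987, -0.0, 0.001]
ft_force: [-0.1, -0.1, 1.1]
opening: 0.0495
gripper_force: 0.0
```

Call:
{"method": "servo_tool", "body": {"motion": [0,0,0,0,0,0,0,0,-5,0,0,0,0,0,-10,0,0,0,0,0,-11.5,0,0,0,0,0,-11.5,0,0,0]}}

```text
time_s: 13.32
tool_pos: [0.6414, -0.1283, 0.3524]
orientation: [-0.164, 0.987, -0.0, 0.001]
ft_force: [0.6, -0.0, -0.7]
opening: 0.057
gripper_force: 0.0
```

Run:
```python
from h import *
s=read_state();print(s["time_s"],s["tool_pos"],s["opening"])
M=P("side");im=grab_frame("side");p=np.load("hop.npy")
print("ball before 388.06 262.79",blob(im,(388,263),"red",12))
print("TCP knob",go([.5465,-.0165,.355],109),go([.5465,-.0165,.249],109))
```

```text
13.325 [ 0.6414009  -0.12831144  0.35240451] 0.05697730025796411
ball before 388.06 262.79 (array([388.05932203, 262.88135593]), array([382, 257,  13,  12, 118], dtype=int32))
TCP knob [array([ 5.32, 13.61, -0.46]), array([ 0. , -0.1, -0.2])] [array([ 5.31, 13.61, 10.14]), array([ 0. , -0.1, -0.2])]
```

The ball is back at exactly its starting pixel, so the trap is shut. Returning to the knob.

Call:
{"method": "servo_tool", "body": {"motion": [2,5,-0.5,0,0,0,4,10,-0.5,0,0,0,5.3,13.6,-0.5,0,0,0,5.3,13.6,2,0,0,0,5.3,13.6,6,0,0,0,5.3,13.6,10,0,0,0,5.3,13.6,10.1,0,0,0,5.3,13.6,10.1,0,0,0]}}

```text
time_s: 14.38
tool_pos: [0.5469, -0.0166, 0.2506]
orientation: [-0.164, 0.987, 0.0, -0.0]
ft_force: [0.5, -0.7, 0.6]
opening: 0.0568
gripper_force: 0.0
```

Call:
{"method": "servo_tool", "body": {"motion": [0,0,0,0,0,0,0,0,0,0,0,0,0,0,0,0,0,0,0,0,0,0,0,0,0,0,0,0,0,0,0,-1,0,0,0,0,0,-2,0,0,0,0,0,-3,0,0,0,0,0,-3.8,0,0,0,0,0,-4.2,0,0,0,0,0,-4.2,0,0,0,0], "jaw": -1, "squeeze": 10}}

```text
time_s: 15.75
tool_pos: [0.5608, -0.0548, 0.2508]
orientation: [-0.164, 0.987, 0.003, 0.0]
ft_force: [1.4, 10.2, 1.6]
opening: 0.0176
gripper_force: 10.0
```

Pressing 10 N against the home stop. Releasing, rising and checking.

Call:
{"method": "servo_tool", "body": {"motion": [0,0.2,0,0,0,0,0,0.2,0,0,0,0,0,0.2,0,0,0,0,0,0.2,0,0,0,0], "jaw": 0.2}}

```text
time_s: 16.25
tool_pos: [0.5597, -0.0548, 0.2505]
orientation: [-0.163, 0.987, -0.0, -0.0]
ft_force: [0.2, -0.7, -0.8]
opening: 0.052
gripper_force: 0.0
```

Call:
{"method": "servo_tool", "body": {"motion": [0,0,-5,0,0,0,0,0,-10,0,0,0,0,0,-15,0,0,0,0,0,-18,0,0,0,0,0,-18,0,0,0]}}

```text
time_s: 16.88
tool_pos: [0.5605, -0.0548, 0.434]
orientation: [-0.164, 0.987, -0.001, 0.003]
ft_force: [-0.5, -0.7, 0.3]
opening: 0.0571
gripper_force: 0.0
```

Run:
```python
from h import *
s=read_state();print(s["time_s"],s["tool_pos"],s["ft_force"])
im=grab_frame("side");im2=grab_frame("scene")
print("cap before 337.4 235.0",blob(im,(337.4,235),"yellow",9)[0]);print("ball 388.06 262.8",blob(im,(388,263),"red",12)[0])
print("scene cap 278.3 193.4",blob(im2,(278,193),"yellow",9)[0])
cv2.imwrite("pics/s4.png",np.hstack([cv2.resize(im[200:380,220:460],(400,300)),cv2.resize(im2[150:330,200:440],(400,300))])[...,::-1])
```

```text
16.875 [ 0.56050348 -0.05477398  0.43401782] [-0.45850357 -0.73876099  0.25959564]
cap before 337.4 235.0 [338.80882353 236.48529412]
ball 388.06 262.8 [388.08547009 262.83760684]
scene cap 278.3 193.4 [276.24657534 192.8630137 ]
```

View pics/s4.png

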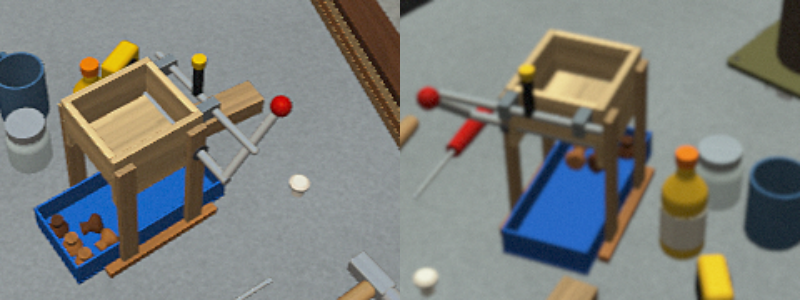

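The side crop shows five pulls in the tray, an empty shut hopper, the lever ball at (281,105) and the bolt knob at its home end. The bystanders are undisturbed.

```bash
python3 -c "
from cell import *
print(close_job())"
```

```text
the job is handed in; nothing more can be done
None
```

The job is handed in: all five pulls are in the tray, the trap is shut with the bolt home, and the tray and bystanders look undisturbed in the last pictures; no verdict came back.

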